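Find the hidden rib under the wing skin and weigh it down

ROBOT

A 6-joint arm with a two-finger parallel gripper is mounted at the origin on the work surface. World frame = base frame: x ahead of the robot, y to its left, z up, the work surface at z = 0. Lengths are in m, angles in rad, forces in N, time in s.
With the tool pointing down it reaches from about 0.225 to 0.875 m from the base axis. Payload 3.4 kg.
Tool frame: the origin (TCP) lies at the very end of the fingers, on their centre line; the grasp point (between the pads) lies manip.pinch_z behind it (manip.pinch_z is the distance from the TCP to the grasp point, in m); z points along the fingers, y is the direction in which the jaws open and shut (so a half turn about z gives the same grasp; the last joint's range is limited). The gripper opens to 85 mm and grips with 20 to 120 N. Pads are 22 mm wide; open, the fingers measure 114 mm over their backs; the gripper's body (76 mm by 85 mm) begins 54 mm behind the grasp point. The pads swing forward as they close: fully open they stand 13 mm farther back than shut.
Start: joints at [-1.253, 0.276, 1.505, -0, 1.361, -0.121], TCP at [0.244, -0.521, 0.231] pointing down, gripper open.
Joint ranges: [-2.89, 2.89], [-0.75, 2.08], [0.22, 2.7], [-1.18, 4.32], [0.11, 2.71], [-2.7, 2.7]. Speed limits (rad/s): [2.57, 2.57, 3.14, 3.14, 3.14, 3.14].

INTERFACE

Orientations are given as a unit quaternion [w, x, y, z].
In Python, from rig import manip, imaging, workorder gives the robot as it stands.
- The arm moves only by the tool apply_moves, never from a script. Its argument "moves" is one flat list of numbers, 7 for each row, row after row: the finger opening in m, from 0 to 0.0854, then the shift along the tool's x, y, z in m, then the turn, a rotation vector about the tool's x, y, z in rad. In form: [jaw, tx, ty, tz, rx, ry, rz, jaw, tx, ty, tz, rx, ry, rz, ...]. A call has exactly 8 rows; each row shifts and turns the pose as measured when the row begins, along the tool's axes as they then stand; what a row does not reach is not made up. A row lasts 1/12 s, in which the tool goes at most 41.7 mm and 7.16 degrees, less where a joint would pass 70% of its speed; a pose out of reach is approached as far as the arm can. A call with a gripper value outside its range is refused whole. The fingers move at their own pace and stop on an object; "newtons" is the grip in N (left out, the last holds). Time passes only in rows, so rows that do not move let the fingers close, or fill a call up. It gives the time, the measured TCP pose, the force and the opening at its end, in the units of the state.
- manip.get_state(): the state, without advancing time (a new reading comes with each control period).
- imaging.get_image(name): name is "scene" or "top" or "wrist"; returns a dict with "image" (400x640x3 uint8, red, green, blue), "range_z" (400x640 float32, m along the optical axis (not along the pixel's ray), 0 where there is no reading), "fx", "fy", "cx", "cy" (pixels), "R" (3x3) and "t" (3): a world point X has camera coordinates R X + t. Camera axes: x right, y down, z forward; pixel columns grow to the right and rows downward; lengths in m; the calibration is good to about 2 mm. A picture is of the moment at which its call begins.
- workorder.sign_off(): hands the job in, once; it reports no verdict.
The state is a dict: "clock": time; "qpos": joint angles; "qd": joint speeds; "effort": joint torques, N m; "position": TCP position; "ee_rot": TCP orientation; "contact_force": force on the tool from outside, world axes, zero at the start; "moment": the same for the moment, N m; "width": finger opening in m.
Only numpy, scipy, OpenCV 4.12 (cv2) and the standard library are available. Lean on these libraries where they do the work, as an engineer would, in place of code of your own. Each camera call takes 0.05 s, during which the arm holds its last target.

TASK

The wooden skin on the blue foam wing core has to be held down on its one hidden rib while the glue sets. With the fingertips, press gently along the skin until you feel the rib that stiffens it from behind; then pick up the steel bar weight with the orange grip and set it down gently on the skin, lengthwise along the rib and squarely over it, so that the rib carries it level instead of letting it sink into the skin. Leave the rest of the table as it is.

Things in the scene. Friction and masses are not known exactly. Their poses are not given: they have to be found in the camera images.
- core: Light blue foam wing core, fixed to the table: a block 150 mm (its x, the chord) by 300 mm (its y, the span) by 46 mm high, wing-section template pinned on its -x side; origin at the centre of its underside. A flat bare-wood skin, also 150 by 300 mm, covers it, its top face 62 mm above the origin. Crushed by finger pressure above 25 N, or by the weight bearing with over 30 N.
- skin_mid (a point): Middle of the skin's top face at rest; axes as the core's. Away from the rib the skin is soft: all of it sinks about 1 mm per 0.6 N, to a stop 8 mm down. Over the rib it is soft for the first 1 mm, then gives only about 1 mm per 5 N. So pressed 3 mm down, soft skin pushes back with about 2 N, the rib's middle with about 12 N. The weight left off the rib sinks 8 mm or tips.
- span_minus (a point): Point on the resting skin's top face, mid-chord, 90 mm to the core's -y side of skin_mid: one end of the stretch in which the rib's middle lies. The one rib is hidden under the skin, parallel to the core's x, centred on the chord, 130 mm long; flat top 12 mm wide, 1 mm below the skin's resting face, with flanks on both sides sloping down 7 mm over 13 mm.
- span_plus (a point): Point like span_minus, 90 mm to the core's +y side of skin_mid: the other end of the stretch in which the rib's middle lies. Closed fingers slid along y feel the rib early by about half their own width, on either side; the rib's middle is half way between where the stiffness rises and where it falls.
- weight: Dark steel bar weight, 0.8 kg give or take 15 percent, lying on the table to the left or right of the core: a bar 110 mm long (its x), 36 mm wide (its y), 20 mm high, with an upright orange grip on top of its middle, 50 mm long (x), 14 mm thick (y), from 20 to 57 mm above the underside. Origin at the centre of its underside, z up.
- glue: White upright glue bottle with red cap, 52 mm across, 130 mm high, loose, on the other side of the core from the weight; origin at the centre of its underside. Not needed; leave it alone.
- tape: Yellow ring of tape lying flat, 100 mm across, 24 mm high, loose, between robot and core; origin at the centre of its underside. Leave it alone.
- sander: Cork sanding block, 100 by 55 by 32 mm, loose, between robot and core; origin at the centre of its underside. Leave it alone.
- pin_pot: Small open aluminium pot, 64 mm across, 40 mm high, loose, beyond the core; origin at the centre of its underside. Leave it alone.
- offcut: Blue foam offcut, 60 by 110 by 50 mm, loose, beyond the core; origin at the centre of its underside. Leave it alone.
- driver: Screwdriver with green handle, about 200 mm long, lying loose at the left side; origin on its underside. Leave it alone.
- dowel: Wooden dowel, 18 mm thick, 160 mm long, lying loose at the right side; origin at its middle, on its underside. Leave it alone.

How it is judged:
By the outcome, as a careful person would: the job done as asked, in the order asked, and still so for the second after the job is handed in, with the robot touching nothing.
It also fails if it takes over 67 s, if anything falls off the work surface, if the arm or the gripper's body presses on something with over 40 N, if the wrist force passes 120 N, or if a joint passes its speed limit or range.

## Working session

There is one attempt and no reset: what is moved stays moved. The work goes in short steps, Python scripts to look and compute and a tool call to move; the robot and the scene stay as the last step left them, time stands still between calls to the robot, and variables do not carry over. Pictures are saved under pics/ and viewed, and the job is handed in when it is done.

Besides the shell and the picture viewer there is one more tool, called after "Call:" as a command line: name --argument value ..., lists and objects as JSON in quotes. apply_moves: Moves the arm, as the interface text tells. Its arguments: {"type":"object","properties":{"moves":{"type":"array"},"newtons":{"type":"number"}},"required":["moves"]}

```bash
ls; mkdir -p pics
python3 - <<'E'
from rig import manip, imaging
import cv2
print(manip.get_state(), manip.pinch_z)
for n in ("top","scene"):
    d=imaging.get_image(n)
    import pickle; pickle.dump(d,open(f'pics/{n}0.pkl','wb'))
    cv2.imwrite(f'pics/{n}0.png',d['image'][:,:,::-1])
    print(n,d['fx'],d['fy'],d['cx'],d['cy'],d['R'],d['t'])
E
```

```text
pics
{'clock': 0.0, 'qpos': array([-1.25300097e+00,  2.76589156e-01,  1.50616758e+00,  5.50157960e-06,
        1.36071204e+00, -1.21042518e-01]), 'qd': array([-0.0004307 , -0.00151751,  0.00029868, -0.00051227, -0.00013624,
        0.00036097]), 'effort': array([ 1.13582690e-03, -4.16769218e+01, -2.45805663e+01, -1.67136882e-04,
        1.09282520e-02,  1.04306153e-05]), 'position': array([ 0.24411183, -0.52000115,  0.23042933]), 'ee_rot': array([-9.33791824e-04,  9.76023785e-01,  2.17661872e-01, -8.94577583e-05]), 'contact_force': array([-0.24076058,  0.87236717, -0.57960249]), 'moment': array([0.02337886, 0.06497829, 0.03084355]), 'width': 0.08522661119758576} 0.0187
top 375.19312401345684 375.19312401345684 324.5625703698442 198.67728788055913 [[-0.00786414 -0.99996698 -0.00205005]
 [-0.99762628  0.00798595 -0.06839617]
 [ 0.06841028  0.0015073  -0.99765613]] [-0.01084638  0.56202084  1.19328761]
scene 458.49402598630815 458.49402598630815 326.0039249556493 195.89655712531643 [[ 0.86806452  0.49627837  0.01310622]
 [ 0.35848345 -0.60834042 -0.7081042 ]
 [-0.34344375  0.61937849 -0.70598631]] [-0.49101874 -0.14503001  1.68077142]
```

View pics/top0.png

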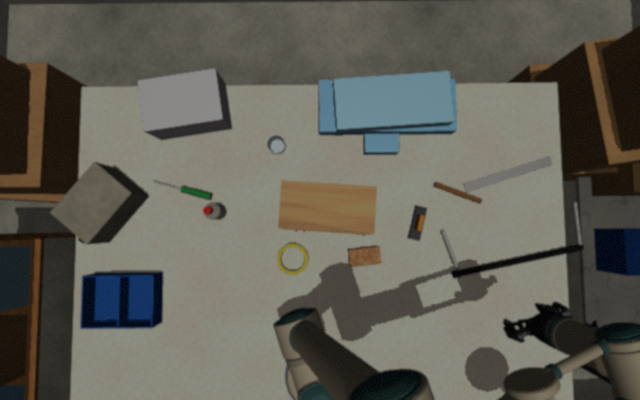

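View pics/scene0.png

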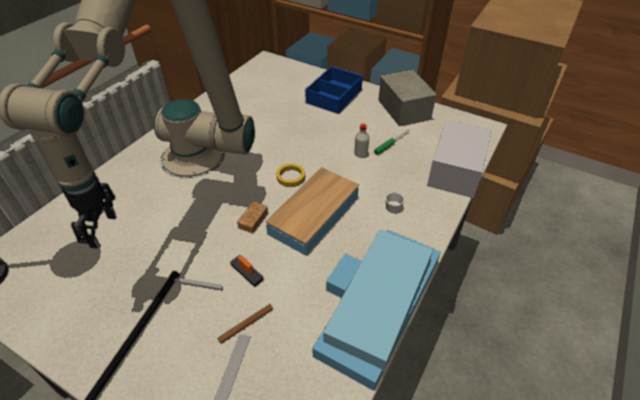

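The top view shows the skin at about px (328,207), the weight at (417,222) on the robot's right, the glue on the left, and the tape and sander in front of the core. Next I'll measure them.

```bash
cat > h.py <<'E'
import numpy as np, cv2, pickle
from rig import manip, imaging
def ray(d,px,z):
    px=np.atleast_2d(px).astype(float)
    r=np.c_[(px[:,0]-d['cx'])/d['fx'],(px[:,1]-d['cy'])/d['fy'],np.ones(len(px))]
    o=-d['R'].T@d['t']; w=r@d['R']
    return o+w*((z-o[2])/w[:,2])[:,None]
def rect(P):
    (c,s,a)=cv2.minAreaRect((P[:,:2]*1000).astype(np.float32))
    return np.array(c)/1000,s,a
def snap(n,tag):
    d=imaging.get_image(n); cv2.imwrite(f'pics/{tag}.png',d['image'][:,:,::-1]); pickle.dump(d,open(f'pics/{tag}.pkl','wb')); return d
def hsv(d): return cv2.cvtColor(d['image'],cv2.COLOR_RGB2HSV).astype(int)
def big(m,k=0):
    n,l,s,c=cv2.connectedComponentsWithStats(m.astype(np.uint8)); i=1+np.argsort(-s[1:,4])
    return l==i[k]
def cont(m): 
    return max(cv2.findContours(m.astype(np.uint8),cv2.RETR_EXTERNAL,cv2.CHAIN_APPROX_NONE)[0],key=len)[:,0,:]
E
python3 - <<'E'
from h import *
d=pickle.load(open('pics/top0.pkl','rb')); H=hsv(d)
yy,xx=np.mgrid[:400,:640]
for p in [(328,207),(417,222),(420,225),(300,320),(413,235),(364,257)]: print(p,H[p[1],p[0]],d['range_z'][p[1],p[0]])
roi=(xx>260)&(xx<395)&(yy>165)&(yy<242)
m=big(roi&(H[...,0]<22)&(H[...,1]>85)); print(m.sum())
print('skin',rect(ray(d,cont(m),0.062)))
roi=(xx>400)&(xx<435)&(yy>195)&(yy<250)
m=big(roi&(H[...,2]<75)|(roi&(H[...,1]>130))); print(m.sum(),rect(ray(d,cont(m),0.02)))
m=big(roi&(H[...,1]>130)&(H[...,0]<20)); print('grip',m.sum(),rect(ray(d,cont(m),0.057)))
s=pickle.load(open('pics/scene0.pkl','rb')); H=hsv(s)
roi=(xx>250)&(xx<365)&(yy>160)&(yy<255)
m=big(roi&(H[...,0]<22)&(H[...,1]>85)); print('scene skin',m.sum(),rect(ray(s,cont(m),0.062)))
roi=(xx>225)&(xx<268)&(yy>250)&(yy<290)
m=big(roi&(H[...,1]>150)&(H[...,0]<20)); print('grip',m.sum(),rect(ray(s,cont(m),0.04)))
E
```

```text
(328, 207) [ 17 117 137] 1.1728556
(417, 222) [ 13 244  45] 1.187551
(420, 225) [ 16 194 134] 1.1696794
(300, 320) [22 57 81] 1.0104207
(413, 235) [120   6  46] 1.2025682
(364, 257) [ 14 142 108] 1.1900734
4574
skin (array([ 0.53088824, -0.02322375]), (296.941650390625, 153.33236694335938), 86.01496124267578)
370 (array([ 0.48312958, -0.31091327]), (36.66499710083008, 104.70001220703125), 75.56889343261719)
grip 102 (array([ 0.48251178, -0.3097706 ]), (20.28932762145996, 51.49604415893555), 74.53413391113281)
scene skin 3324 (array([ 0.53614966, -0.02678949]), (300.8515930175781, 150.25628662109375), 85.91275024414062)
grip 144 (array([ 0.48331021, -0.3168595 ]), (22.79825782775879, 70.6740951538086), 73.33467864990234)
```

```bash
cat >> h.py <<'E'
from scipy.spatial.transform import Rotation as Ro
def st():
    s=manip.get_state(); q=s['ee_rot']; R=Ro.from_quat([q[1],q[2],q[3],q[0]])
    return s,R
def need(p,yaw_deg):
    s,R=st(); a=np.radians(yaw_deg)
    G=Ro.from_matrix(np.array([[np.cos(a),np.sin(a),0],[np.sin(a),-np.cos(a),0],[0,0,-1]]))
    print('t',round(s['clock'],2),'pos',s['position'].round(4),'F',s['contact_force'].round(2),'w',round(s['width'],4),'q',s['qpos'].round(2))
    print('shift',R.inv().apply(np.array(p)-s['position']).round(4),'turn',(R.inv()*G).as_rotvec().round(3))
E
python3 -c "
from h import *
need([0.45,-0.31,0.25],-14.4)"
```

```text
t 0.1 pos [ 0.2441 -0.5201  0.2305] F [-0.12 -0.26  0.67] w 0.0853 q [-1.25  0.28  1.51 -0.    1.36 -0.12]
shift [ 0.2756 -0.1027 -0.0193] turn [-0.002  0.     0.69 ]
```

Call:
apply_moves --moves '[0.0854,0.036,-0.013,-0.003,0,0,0,0.0854,0.036,-0.013,-0.003,0,0,0,0.0854,0.036,-0.013,-0.003,0,0,0,0.0854,0.036,-0.013,-0.003,0,0,0,0.0854,0.036,-0.013,-0.003,0,0,0,0.0854,0.036,-0.013,-0.003,0,0,0,0.0854,0.036,-0.013,-0.003,0,0,0,0.0854,0.024,-0.01,0,0,0,0]'

```text
clock: 0.77
position: [0.4543, -0.3084, 0.2469]
ee_rot: [-0.003, 0.978, 0.211, -0.003]
contact_force: [0.7, -1.2, -0.4]
width: 0.085
```

Call:
apply_moves --moves '[0.0854,0,0,0,0,0,0.12,0.0854,0,0,0,0,0,0.12,0.0854,0,0,0,0,0,0.12,0.0854,0,0,0,0,0,0.12,0.0854,0,0,0,0,0,0.12,0.0854,0,0,0,0,0,0.1,0.0854,0,0,0,0,0,0,0.0854,0,0,0,0,0,0]'

```text
clock: 1.43
position: [0.4586, -0.2987, 0.2433]
ee_rot: [-0.006, 0.989, -0.146, -0.006]
contact_force: [-0.4, 0.0, 0.4]
width: 0.0853
```

```bash
python3 -c "
from h import *
need([0.45,-0.31,0.25],-14.4)
d=snap('wrist','wrist1');print(d['fx'],d['R'],d['t'])"
```

```text
t 1.43 pos [ 0.4586 -0.2987  0.2433] F [-0.39  0.02  0.42] w 0.0853 q [-0.71  0.24  1.53  0.    1.39  1.16]
shift [-0.005   0.0132 -0.0067] turn [-0.01   0.013 -0.042]
307.78368064430396 [[-0.28904962 -0.95726743 -0.00945459]
 [-0.9067108   0.27058873  0.32350773]
 [-0.30712511  0.10208237 -0.94617829]] [-0.15022114  0.44845938  0.56006635]
```

View pics/wrist1.png

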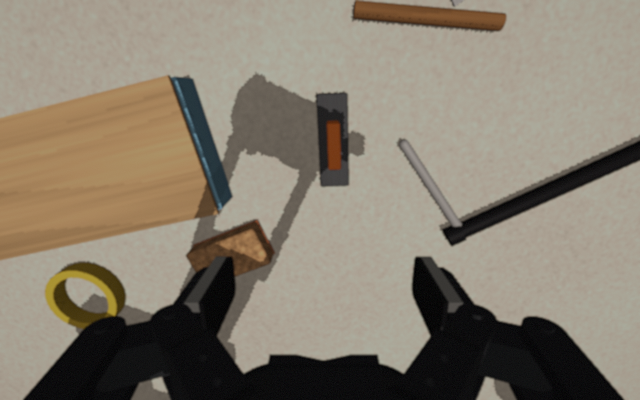

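The wrist view shows the bar weight at (333,140) with its grip at (334,146), and the near end of the skin between (172,77) and (218,212).

Run:
```python
from h import *
d=pickle.load(open('pics/wrist1.pkl','rb')); H=hsv(d)
yy,xx=np.mgrid[:400,:640]
for x in range(308,358,3): print(x,H[110,x],H[146,x],end=';')
print()
roi=(xx>312)&(xx<353)&(yy>80)&(yy<195)
g=big(roi&(H[...,0]<18)&(H[...,1]>150)); print('grip',g.sum(),rect(ray(d,cont(g),0.057)),cv2.boundingRect(cont(g)))
b=big(roi&((H[...,1]<60)&(H[...,2]<80)|g)); print('bar',b.sum(),rect(ray(d,cont(b),0.02)),cv2.boundingRect(cont(b)))
roi=(yy<265)&(xx<225)&(yy>70)
m=big(roi&(H[...,0]<22)&(H[...,1]>85)&(H[...,2]>110)); c=cont(m)
P=ray(d,c,0.062)
e=c[(c[:,1]>90)&(c[:,1]<195)&(c[:,0]>165)]
L=ray(d,e,0.062); vx=cv2.fitLine((L[:,:2]*1000).astype(np.float32),2,0,.01,.01).ravel(); print('end edge',vx,np.degrees(np.arctan(vx[1]/vx[0])))
print('corners',ray(d,[(172,77),(218,212)],0.062))
need([0,0,0],0)
```

```text
308 [ 18  42 104] [ 18  44 105];311 [ 18  43 102] [ 16  43 100];314 [ 17  45 103] [ 16  47 104];317 [13 34 53] [18 44 99];320 [30  8 32] [30  8 33];323 [150   9  30] [165  15  34];326 [15 15 33] [ 4 87 47];329 [ 0  8 63] [ 12 209 117];332 [30  5 49] [ 11 207 118];335 [ 0  7 37] [ 11 204 119];338 [ 0  8 62] [ 11 201 118];341 [ 0  8 67] [  7 116  55];344 [15  8 68] [150   8  33];347 [20 32 96] [ 8 23 44];350 [ 23  29 173] [ 18  44 105];353 [ 19  33 172] [ 17  40 101];356 [ 19  33 172] [ 18  42 103];
grip 662 (array([ 0.48313882, -0.31435208]), (14.530755996704102, 51.734527587890625), 74.20957946777344) (326, 120, 15, 50)
bar 2587 (array([ 0.48200098, -0.31450079]), (35.66147232055664, 106.85847473144531), 75.65313720703125) (316, 93, 33, 93)
end edge [ 9.9525195e-01 -9.7332194e-02  5.2819452e+02 -1.7333357e+02] -5.5855665
corners [[ 0.59300417 -0.18230302  0.062     ]
 [ 0.44912711 -0.16955931  0.062     ]]
t 1.48 pos [ 0.4585 -0.2987  0.2432] F [ 0.49  0.51 -0.58] w 0.0849 q [-0.71  0.24  1.53  0.    1.39  1.16]
shift [-0.522  -0.1506  0.2519] turn [-0.012  0.012 -0.294]
```

```bash
python3 -c "
from h import *
need([0.526,-0.117,0.11],-4.2)"
```

```text
t 1.48 pos [ 0.4585 -0.2987  0.2432] F [ 0.49  0.51 -0.58] w 0.0849 q [-0.71  0.24  1.53  0.    1.39  1.16]
shift [ 0.0138 -0.1922  0.135 ] turn [-0.011  0.012 -0.221]
```

Call:
apply_moves --moves '[0,0.002,-0.026,0.016,0,0,0,0,0.002,-0.026,0.016,0,0,0,0,0.002,-0.026,0.016,0,0,0,0,0.002,-0.026,0.016,0,0,0,0,0.002,-0.026,0.017,0,0,0,0,0.002,-0.026,0.018,0,0,0,0,0.001,-0.026,0.018,0,0,0,0,0,0,0,-0.01,0.012,-0.1]'

```text
clock: 2.15
position: [0.5255, -0.1253, 0.1234]
ee_rot: [0.002, 0.996, -0.092, 0.002]
contact_force: [-0.2, 0.0, -0.1]
width: -0.0002
```

Call:
apply_moves --moves '[0,0,0,0,0,0,-0.1,0,0,0,0,0,0,-0.02,0,0,0,0,0,0,0,0,0,0,0,0,0,0,0,0,0,0,0,0,0,0,0,0,0,0,0,0,0,0,0,0,0,0,0,0,0,0,0,0,0,0]'

```text
clock: 2.82
position: [0.5245, -0.1226, 0.1213]
ee_rot: [0.002, 1.0, -0.022, 0.0]
contact_force: [0.3, -1.2, 0.4]
width: -0.0001
```

```bash
python3 -c "
from h import *
need([0.526,-0.115,0.062],-4.2)"
```

```text
t 2.82 pos [ 0.5245 -0.1226  0.1213] F [ 0.34 -1.17  0.4 ] w -0.0001 q [-0.36  0.31  1.75 -0.    1.08  1.26]
shift [ 0.0012 -0.0079  0.0592] turn [ 0.004 -0.     0.03 ]
```

Call:
apply_moves --moves '[0,0,-0.001,0.01,0.004,0,0.03,0,0,-0.001,0.01,0,0,0,0,0,-0.001,0.01,0,0,0,0,0,-0.001,0.01,0,0,0,0,0,0,0.01,0,0,0,0,0,0,0.004,0,0,0,0,0,0,0.002,0,0,0,0,0,0,0,0,0,0]'

```text
clock: 3.48
position: [0.5252, -0.1194, 0.0615]
ee_rot: [0.0, 0.999, -0.037, 0.001]
contact_force: [-0.0, -0.4, 0.4]
width: 0.0003
```

```bash
python3 -c "
from h import *
need([0.526,-0.115,0.059],-4.2)"
```

```text
t 3.48 pos [ 0.5252 -0.1194  0.0615] F [-0.04 -0.43  0.36] w 0.0003 q [-0.35  0.37  1.83 -0.    0.94  1.29]
shift [ 0.0005 -0.0045  0.0025] turn [ 0.001 -0.002  0.   ]
```

Call:
apply_moves --moves '[0,0,0,0.0015,0,0,0,0,0,0,0.001,0,0,0,0,0,-0.002,0,0,0,0,0,0,-0.002,0,0,0,0,0,0,-0.002,0,0,0,0,0,0,-0.002,0,0,0,0,0,0,-0.002,0,0,0,0,0,0,0,0,0,0,0]'

```text
clock: 4.15
position: [0.5279, -0.1098, 0.0614]
ee_rot: [0.002, 0.999, -0.036, 0.003]
contact_force: [0.4, -0.1, 1.2]
width: -0.0005
```

Call:
apply_moves --moves '[0,0,-0.002,0,0,0,0,0,0,-0.002,0,0,0,0,0,0,-0.002,0,0,0,0,0,0,-0.002,0,0,0,0,0,0,-0.002,0,0,0,0,0,0,-0.002,0,0,0,0,0,0,-0.002,0,0,0,0,0,0,0,0,0,0,0]'

```text
clock: 4.82
position: [0.5292, -0.0939, 0.0613]
ee_rot: [0.002, 0.999, -0.036, 0.003]
contact_force: [0.2, 0.2, 0.9]
width: 0.0
```

Call:
apply_moves --moves '[0,0,0,0.001,0,0,0,0,0,0,0.001,0,0,0,0,0,0,0.001,0,0,0,0,0,0,0.0005,0,0,0,0,0,0,0,0,0,0,0,0,-0.001,0,0,0,0,0,0,-0.001,0,0,0,0,0,0,0,0,0,0,0]'

```text
clock: 5.48
position: [0.5296, -0.0927, 0.0583]
ee_rot: [0.002, 0.999, -0.036, 0.004]
contact_force: [0.2, -0.4, 3.2]
width: -0.0002
```

Call:
apply_moves --moves '[0,0,-0.002,0,0,0,0,0,0,-0.002,0,0,0,0,0,0,-0.002,0,0,0,0,0,0,-0.002,0,0,0,0,0,0,-0.002,0,0,0,0,0,0,-0.001,0,0,0,0,0,0,0,0,0,0,0,0,0,0,0,0,0,0]'

```text
clock: 6.15
position: [0.5314, -0.0812, 0.0586]
ee_rot: [0.003, 0.999, -0.035, 0.005]
contact_force: [-0.5, -2.1, 2.1]
width: -0.0001
```

Call:
apply_moves --moves '[0,0,-0.002,0,0,0,0,0,0,-0.002,0,0,0,0,0,0,-0.002,0,0,0,0,0,0,-0.002,0,0,0,0,0,0,-0.002,0,0,0,0,0,0,-0.001,0,0,0,0,0,0,0,0,0,0,0,0,0,0,0,0,0,0]'

```text
clock: 6.82
position: [0.5325, -0.0691, 0.0586]
ee_rot: [0.003, 0.999, -0.035, 0.005]
contact_force: [-0.6, -2.0, 1.7]
width: -0.0004
```

Call:
apply_moves --moves '[0,0,-0.002,0,0,0,0,0,0,-0.002,0,0,0,0,0,0,-0.002,0,0,0,0,0,0,-0.002,0,0,0,0,0,0,-0.002,0,0,0,0,0,0,-0.001,0,0,0,0,0,0,0,0,0,0,0,0,0,0,0,0,0,0]'

```text
clock: 7.48
position: [0.5333, -0.0569, 0.0585]
ee_rot: [0.003, 0.999, -0.035, 0.005]
contact_force: [-0.4, -2.2, 2.1]
width: 0.0001
```

Call:
apply_moves --moves '[0,0,-0.002,0,0,0,0,0,0,-0.002,0,0,0,0,0,0,-0.002,0,0,0,0,0,0,-0.002,0,0,0,0,0,0,-0.002,0,0,0,0,0,0,-0.001,0,0,0,0,0,0,0,0,0,0,0,0,0,0,0,0,0,0]'

```text
clock: 8.15
position: [0.5341, -0.0448, 0.0584]
ee_rot: [0.003, 0.999, -0.035, 0.005]
contact_force: [-0.3, -2.5, 2.5]
width: -0.0002
```

Call:
apply_moves --moves '[0,0,-0.002,0,0,0,0,0,0,-0.002,0,0,0,0,0,0,-0.002,0,0,0,0,0,0,-0.002,0,0,0,0,0,0,-0.002,0,0,0,0,0,0,-0.001,0,0,0,0,0,0,0,0,0,0,0,0,0,0,0,0,0,0]'

```text
clock: 8.82
position: [0.535, -0.0326, 0.0584]
ee_rot: [0.003, 0.999, -0.035, 0.005]
contact_force: [0.0, -1.8, 2.6]
width: 0.0001
```

Call:
apply_moves --moves '[0,0,-0.002,0,0,0,0,0,0,-0.002,0,0,0,0,0,0,-0.002,0,0,0,0,0,0,-0.002,0,0,0,0,0,0,-0.002,0,0,0,0,0,0,-0.001,0,0,0,0,0,0,0,0,0,0,0,0,0,0,0,0,0,0]'

```text
clock: 9.48
position: [0.5357, -0.0204, 0.0583]
ee_rot: [0.003, 0.999, -0.035, 0.005]
contact_force: [-0.6, -2.7, 1.7]
width: 0.0004
```

Call:
apply_moves --moves '[0,0,-0.002,0,0,0,0,0,0,-0.002,0,0,0,0,0,0,-0.002,0,0,0,0,0,0,-0.002,0,0,0,0,0,0,-0.002,0,0,0,0,0,0,-0.001,0,0,0,0,0,0,0,0,0,0,0,0,0,0,0,0,0,0]'

```text
clock: 10.15
position: [0.5366, -0.0083, 0.0582]
ee_rot: [0.004, 0.999, -0.035, 0.005]
contact_force: [0.5, -1.8, 2.8]
width: -0.0002
```

Call:
apply_moves --moves '[0,0,-0.002,0,0,0,0,0,0,-0.002,0,0,0,0,0,0,-0.002,0,0,0,0,0,0,-0.002,0,0,0,0,0,0,-0.002,0,0,0,0,0,0,-0.001,0,0,0,0,0,0,0,0,0,0,0,0,0,0,0,0,0,0]'

```text
clock: 10.82
position: [0.5374, 0.0039, 0.0582]
ee_rot: [0.004, 0.999, -0.035, 0.005]
contact_force: [-0.0, -1.4, 2.8]
width: -0.0003
```

Call:
apply_moves --moves '[0,0,-0.002,0,0,0,0,0,0,-0.002,0,0,0,0,0,0,-0.002,0,0,0,0,0,0,-0.002,0,0,0,0,0,0,-0.002,0,0,0,0,0,0,-0.001,0,0,0,0,0,0,0,0,0,0,0,0,0,0,0,0,0,0]'

```text
clock: 11.48
position: [0.5381, 0.0134, 0.0587]
ee_rot: [0.006, 0.999, -0.034, 0.005]
contact_force: [-0.2, -2.0, 4.2]
width: 0.0003
```

Stiffness is starting to rise near y≈0.013, so I'm taking finer steps.

Call:
apply_moves --moves '[0,0,-0.001,0,0,0,0,0,0,-0.001,0,0,0,0,0,0,-0.001,0,0,0,0,0,0,-0.001,0,0,0,0,0,0,0,0,0,0,0,0,0,0,0,0,0,0,0,0,0,0,0,0,0,0,0,0,0,0,0,0]'

```text
clock: 12.15
position: [0.5382, 0.0143, 0.0591]
ee_rot: [0.01, 0.999, -0.033, 0.005]
contact_force: [-1.0, -3.3, 3.7]
width: -0.0001
```

```bash
python3 -c "
from h import *
need([0.526,-0.115,0.0585],-4.2)"
```

```text
t 12.15 pos [0.5382 0.0143 0.0591] F [-1.   -3.34  3.72] w -0.0001 q [-0.09  0.37  1.84 -0.02  0.92  1.56]
shift [-0.0038  0.1298  0.003 ] turn [ 0.019 -0.01   0.008]
```

Call:
apply_moves --moves '[0,0,0,-0.004,0.019,-0.01,0.008,0,0,-0.002,0,0.005,0,0,0,0,0,0,0,0,0,0,0,0,0.001,0,0,0,0,0,0,0.0015,0,0,0,0,0,0,0.0015,0,0,0,0,0,0,0.001,0,0,0,0,0,0,0,0,0,0]'

```text
clock: 12.82
position: [0.5378, 0.0195, 0.0597]
ee_rot: [-0.006, 0.999, -0.038, -0.001]
contact_force: [-1.2, 0.1, 7.7]
width: -0.0001
```

```bash
python3 -c "
from h import *
need([0.526,-0.115,0.0585],-4.2)"
```

```text
t 12.82 pos [0.5378 0.0195 0.0597] F [-1.15  0.05  7.7 ] w -0.0001 q [-0.1   0.38  1.83  0.02  0.94  1.54]
shift [-0.0015  0.135  -0.0005] turn [-0.013  0.003 -0.003]
```

Call:
apply_moves --moves '[0,0,0,-0.003,-0.01,0,0,0,0,-0.004,0,0,0,0,0,0,0,0,0,0,0,0,0,0,0.001,0,0,0,0,0,0,0.0015,0,0,0,0,0,0,0.0015,0,0,0,0,0,0,0.001,0,0,0,0,0,0,0,0,0,0]'

```text
clock: 13.48
position: [0.5379, 0.025, 0.0596]
ee_rot: [-0.002, 0.999, -0.038, -0.001]
contact_force: [-2.2, -0.5, 9.1]
width: 0.0002
```

Call:
apply_moves --moves '[0,0,0,-0.003,0,0,0,0,0,-0.005,0,0,0,0,0,0,0,0,0,0,0,0,0,0,0.001,0,0,0,0,0,0,0.0015,0,0,0,0,0,0,0.0015,0,0,0,0,0,0,0.001,0,0,0,0,0,0,0,0,0,0]'

```text
clock: 14.15
position: [0.5382, 0.0305, 0.0596]
ee_rot: [-0.002, 0.999, -0.037, -0.001]
contact_force: [-2.1, -0.7, 9.4]
width: -0.0002
```

Call:
apply_moves --moves '[0,0,0,-0.003,0,0,0,0,0,-0.005,0,0,0,0,0,0,0,0,0,0,0,0,0,0,0.001,0,0,0,0,0,0,0.0015,0,0,0,0,0,0,0.0015,0,0,0,0,0,0,0.001,0,0,0,0,0,0,0,0,0,0]'

```text
clock: 14.82
position: [0.5385, 0.036, 0.0595]
ee_rot: [-0.001, 0.999, -0.037, -0.001]
contact_force: [-2.1, -0.3, 8.9]
width: 0.0003
```

```bash
python3 -c "
from h import *
need([0.526,-0.115,0.0585],-4.2)"
```

```text
t 14.82 pos [0.5385 0.036  0.0595] F [-2.06 -0.29  8.88] w 0.0003 q [-0.06  0.38  1.83  0.    0.94  1.58]
shift [-0.0013  0.1515  0.0007] turn [-0.002  0.003 -0.001]
```

Call:
apply_moves --moves '[0,0,0,-0.003,0,0,0,0,0,-0.005,0,0,0,0,0,0,0,0,0,0,0,0,0,0,0.001,0,0,0,0,0,0,0.0015,0,0,0,0,0,0,0.0015,0,0,0,0,0,0,0.001,0,0,0,0,0,0,0,0,0,0]'

```text
clock: 15.48
position: [0.5389, 0.0416, 0.0592]
ee_rot: [-0.001, 0.999, -0.036, -0.002]
contact_force: [-2.5, -0.2, 9.9]
width: 0.0001
```

Call:
apply_moves --moves '[0,0,0,-0.003,0,0,0,0,0,-0.005,0,0,0,0,0,0,0,0,0,0,0,0,0,0,0.001,0,0,0,0,0,0,0.0015,0,0,0,0,0,0,0.0015,0,0,0,0,0,0,0.001,0,0,0,0,0,0,0,0,0,0]'

```text
clock: 16.15
position: [0.5392, 0.0471, 0.057]
ee_rot: [-0.001, 0.999, -0.036, -0.002]
contact_force: [-2.2, -1.3, 8.9]
width: 0.0002
```

Call:
apply_moves --moves '[0,0,0,-0.003,0,0,0,0,0,-0.005,0,0,0,0,0,0,0,0,0,0,0,0,0,0,0.001,0,0,0,0,0,0,0.0015,0,0,0,0,0,0,0.0015,0,0,0,0,0,0,0.001,0,0,0,0,0,0,0,0,0,0]'

```text
clock: 16.82
position: [0.5399, 0.0523, 0.0547]
ee_rot: [-0.0, 0.999, -0.036, -0.002]
contact_force: [-1.3, -0.5, 7.1]
width: 0.0
```

```bash
python3 -c "
from h import *
need([0.526,-0.115,0.0585],-4.2)"
```

```text
t 16.82 pos [0.5399 0.0523 0.0547] F [-1.33 -0.46  7.12] w 0.0 q [-0.03  0.39  1.82  0.    0.93  1.61]
shift [-0.0019  0.1679 -0.0038] turn [-0.001  0.004  0.001]
```

Call:
apply_moves --moves '[0,0,0,-0.009,0,0,0,0,-0.002,0.009,-0.001,0,0,0,0,0,0.01,0,0,0,0,0,0,0.01,0,0,0,0,0,0,0.006,0,0,0,0,0,0,0,0,0,0,0,0,0,0,0,0,0,0,0,0,0,0,0,0,0]'

```text
clock: 17.48
position: [0.5329, 0.013, 0.0632]
ee_rot: [-0.001, 0.999, -0.037, -0.004]
contact_force: [-0.0, 0.8, 0.7]
width: 0.0005
```

```bash
python3 -c "
from h import *
need([0.5365,0.0125,0.0585],-4.2)"
```

```text
t 17.48 pos [0.5329 0.013  0.0632] F [-0.04  0.81  0.7 ] w 0.0005 q [-0.11  0.37  1.83  0.    0.95  1.54]
shift [0.0036 0.0003 0.0046] turn [-0.001  0.008 -0.001]
```

Call:
apply_moves --moves '[0,0,0,0.0015,0,0.006,0,0,0,0,0.0015,0,0,0,0,0,0,0.0015,0,0,0,0,0,0,0.0015,0,0,0,0,0,0,0.0015,0,0,0,0,0,0,0.001,0,0,0,0,0,0,0,0,0,0,0,0,0,0,0,0,0]'

```text
clock: 18.15
position: [0.5332, 0.013, 0.0583]
ee_rot: [0.001, 0.999, -0.035, 0.0]
contact_force: [-1.1, -1.7, 4.2]
width: -0.0003
```

Call:
apply_moves --moves '[0,0,0,-0.003,0,0,0,0,0,0.004,0,0,0,0,0,0,0.001,0,0,0,0,0,0,0,0.0015,0,0,0,0,0,0,0.0015,0,0,0,0,0,0,0.0015,0,0,0,0,0,0,0.0015,0,0,0,0,0,0,0,0,0,0]'

```text
clock: 18.82
position: [0.5334, 0.0087, 0.0556]
ee_rot: [0.0, 0.999, -0.035, 0.001]
contact_force: [-1.6, -0.7, 7.1]
width: 0.0
```

```bash
python3 -c "
from h import *
need([0.5365,0.0125,0.0585],-4.2)"
```

```text
t 18.82 pos [0.5334 0.0087 0.0556] F [-1.6  -0.67  7.07] w 0.0 q [-0.11  0.37  1.85 -0.    0.92  1.53]
shift [ 0.0028 -0.004  -0.0029] turn [ 0.001 -0.001  0.003]
```

Run:
```python
from h import *
for n,roi_ in (('top0',(260,395,165,242)),('scene0',(250,365,160,255))):
    d=pickle.load(open(f'pics/{n}.pkl','rb')); H=hsv(d); yy,xx=np.mgrid[:400,:640]
    a,b,c_,e=roi_
    m=big((xx>a)&(xx<b)&(yy>c_)&(yy<e)&(H[...,0]<22)&(H[...,1]>85))
    P=ray(d,cont(m),0.062)[:,:2]; C=rect(P)[0]; al=np.radians(-4.1)
    Q=(P-C)@np.array([[np.cos(al),-np.sin(al)],[np.sin(al),np.cos(al)]])
    for nm,k in (('x+',(Q[:,0]>.065)&(abs(Q[:,1])<.13)),('x-',(Q[:,0]<-.065)&(abs(Q[:,1])<.13)),('y+',(Q[:,1]>.135)&(abs(Q[:,0])<.06)),('y-',(Q[:,1]<-.135)&(abs(Q[:,0])<.06))):
        v=cv2.fitLine((P[k]*1000).astype(np.float32),cv2.DIST_HUBER,0,.01,.01).ravel()
        ang=np.degrees(np.arctan2(v[1],v[0]))%180; print(n,nm,k.sum(),round(ang-90 if nm[0]=='x' else (ang+90)%180-90,2))
need([.483,-.314,.12],-14.6)
```

```text
top0 x+ 83 -4.05
top0 x- 84 -4.08
top0 y+ 38 -3.92
top0 y- 38 -3.58
scene0 x+ 51 -3.88
scene0 x- 48 -3.98
scene0 y+ 30 -3.99
scene0 y- 32 -4.26
t 18.82 pos [0.5334 0.0087 0.0556] F [-1.6  -0.67  7.07] w 0.0 q [-0.11  0.37  1.85 -0.    0.92  1.53]
shift [-0.0277  0.3254 -0.0642] turn [ 0.    -0.001  0.185]
```

Call:
apply_moves --moves '[0.0,0,0,-0.015,0,0,0,0.0,0,0,-0.03,0,0,0,0.06,0,0.015,-0.03,0,0,0,0.06,-0.004,0.038,0,0,0,0,0.06,-0.004,0.038,0,0,0,0,0.06,-0.004,0.038,0,0,0,0,0.06,-0.004,0.038,0,0,0,0,0.06,-0.004,0.038,0,0,0,0]'

```text
clock: 19.48
position: [0.4995, -0.194, 0.1304]
ee_rot: [-0.001, 1.0, -0.028, -0.0]
contact_force: [0.6, -0.2, 0.1]
width: 0.0598
```

Call:
apply_moves --moves '[0.06,-0.004,0.038,0,0,0,0,0.06,-0.004,0.038,0,0,0,0,0.06,0,0.025,0,0,0,0,0.06,0,0,0,0,0,0.1,0.06,0,0,0,0,0,0.085,0.06,0,0,0,0,0,0,0.06,0,0,0,0,0,0,0.06,0,0,0,0,0,0]'

```text
clock: 20.15
position: [0.4811, -0.3092, 0.1251]
ee_rot: [-0.0, 0.992, -0.128, -0.002]
contact_force: [-0.6, -0.0, 0.2]
width: 0.06
```

Run:
```python
from h import *
need([.483,-.314,.12],-14.6)
snap('wrist','wrist2')
```

```text
t 20.15 pos [ 0.4811 -0.3092  0.1251] F [-0.6  -0.03  0.22] w 0.06 q [-0.69  0.35  1.67 -0.    1.12  1.14]
shift [0.0031 0.0042 0.005 ] turn [-0.     0.005 -0.002]
```

View pics/wrist2.png

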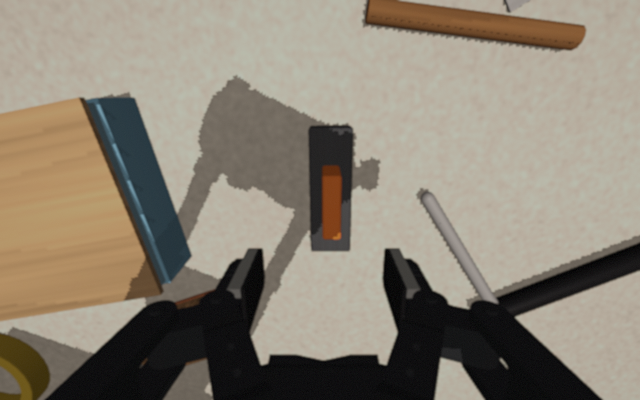

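The wrist view shows the bar at px x 309–353, y 126–250, with the grip at (331,202). It lies between the open fingers and is aligned with them.

Run:
```python
from h import *
d=pickle.load(open('pics/wrist2.pkl','rb')); H=hsv(d)
yy,xx=np.mgrid[:400,:640]
roi=(xx>304)&(xx<358)&(yy>120)&(yy<256)
g=big(roi&(H[...,0]<20)&(H[...,1]>150)); c=cont(g); print('grip',g.sum(),rect(ray(d,c,0.057)),cv2.boundingRect(c))
t=cont(big(roi&(H[...,0]<20)&(H[...,1]>150)&(yy>185)&(yy<235)));
b=big(roi&((H[...,1]<60)&(H[...,2]<80)|g)); print('bar',b.sum(),rect(ray(d,cont(b),0.02)),cv2.boundingRect(cont(b)))
print(ray(d,[(331,166),(331,239)],.057))
need([.483,-.314,.026],-14.6)
```

```text
grip 1399 (array([ 0.48535504, -0.31545804]), (13.644639015197754, 56.31163024902344), 75.27700805664062) (322, 165, 20, 75)
bar 4949 (array([ 0.48339899, -0.31489343]), (35.29713439941406, 107.964111328125), 75.61849212646484) (308, 125, 45, 125)
[[ 0.51205691 -0.32185244  0.057     ]
 [ 0.45814459 -0.30821563  0.057     ]]
t 20.2 pos [ 0.4811 -0.309   0.125 ] F [ 0.31  0.93 -0.42] w 0.0601 q [-0.69  0.35  1.67 -0.    1.12  1.14]
shift [0.0036 0.0044 0.099 ] turn [-0.     0.005 -0.001]
```

Call:
apply_moves --moves '[0.06,0.002,0.003,0.01,0,0.005,0,0.06,0.001,0.002,0.015,0,0,0,0.06,0.001,0,0.015,0,0,0,0.06,0,0,0.012,0,0,0,0.06,0,0,0.008,0,0,0,0.06,0,0,0.004,0,0,0,0.06,0,0,0,0,0,0,0.06,0,0,0,0,0,0]'

```text
clock: 20.87
position: [0.4863, -0.3107, 0.0599]
ee_rot: [0.0, 0.993, -0.12, 0.002]
contact_force: [-0.1, -0.3, -0.0]
width: 0.0601
```

Run:
```python
from h import *
need([.4835,-.3148,.027],-14.5)
```

```text
t 20.87 pos [ 0.4863 -0.3107  0.0599] F [-0.06 -0.32 -0.04] w 0.0601 q [-0.69  0.42  1.75  0.    0.97  1.12]
shift [-0.0018  0.0046  0.0329] turn [-0.    -0.003  0.012]
```

Call:
apply_moves --moves '[0.06,-0.001,0.003,0.008,0,-0.003,0.012,0.06,-0.001,0.002,0.008,0,0,0,0.06,0,0,0.008,0,0,0,0.06,0,0,0.006,0,0,0,0.06,0,0,0.002,0,0,0,0.06,0,0,0,0,0,0,0.06,0,0,0,0,0,0,0.06,0,0,0,0,0,0]'

```text
clock: 21.53
position: [0.4837, -0.3165, 0.0261]
ee_rot: [0.001, 0.992, -0.127, 0.001]
contact_force: [0.2, -0.5, -0.1]
width: 0.0603
```

Run:
```python
from h import *
need([.4835,-.3148,.027],-14.5)
```

```text
t 21.53 pos [ 0.4837 -0.3165  0.0261] F [ 0.23 -0.47 -0.08] w 0.0603 q [-0.7   0.46  1.78 -0.    0.89  1.13]
shift [-0.0006 -0.0016 -0.0009] turn [ 0.001 -0.003 -0.001]
```

Call:
apply_moves --moves '[0.04,0,-0.0015,-0.001,0,0,0,0.005,0,0,0,0,0,0,0.005,0,0,0,0,0,0,0.005,0,0,0,0,0,0,0.005,0,0,0,0,0,0,0.005,0,0,0,0,0,0,0.005,0,0,0,0,0,0,0.005,0,0,0,0,0,0]' --newtons 60

```text
clock: 22.2
position: [0.4848, -0.3156, 0.0283]
ee_rot: [0.002, 0.992, -0.126, 0.002]
contact_force: [0.5, -1.0, -1.1]
width: 0.0132
```

Run:
```python
from h import *
need([.4835,-.3148,.027],-14.5)
```

```text
t 22.2 pos [ 0.4848 -0.3156  0.0283] F [ 0.51 -1.03 -1.12] w 0.0132 q [-0.7   0.46  1.78 -0.    0.9   1.13]
shift [-0.0015 -0.0005  0.0012] turn [ 0.003 -0.005 -0.001]
```

Call:
apply_moves --moves '[0.005,0,0,-0.004,0,0,0,0.005,0,0,-0.008,0,0,0,0.005,0,0,-0.015,0,0,0,0.005,0,0,-0.02,0,0,0,0.005,0,0,-0.02,0,0,0,0.005,0,0,-0.02,0,0,0,0.005,0,0,-0.015,0,0,0,0.005,0,0,-0.01,0,0,0]'

```text
clock: 22.87
position: [0.4771, -0.3085, 0.1374]
ee_rot: [-0.006, 0.992, -0.126, -0.009]
contact_force: [1.1, -0.8, -6.7]
width: 0.0132
```

Run:
```python
from h import *
need([.5373,.0297,.14],-4.0)
```

```text
t 22.87 pos [ 0.4771 -0.3085  0.1374] F [ 1.11 -0.8  -6.69] w 0.0132 q [-0.7   0.34  1.65  0.    1.17  1.13]
shift [-0.0266 -0.3425  0.0011] turn [-0.011  0.019 -0.184]
```

Call:
apply_moves --moves '[0.005,0,0,0,-0.01,0.015,-0.09,0.005,0,-0.01,0,0,0,-0.09,0.005,0.003,-0.025,0,0,0,0,0.005,0.004,-0.033,0,0,0,0,0.005,0.004,-0.033,0,0,0,0,0.005,0.004,-0.033,0,0,0,0,0.005,0.004,-0.033,0,0,0,0,0.005,0.004,-0.033,0,0,0,0]'

```text
clock: 23.53
position: [0.5115, -0.1103, 0.1387]
ee_rot: [0.002, 0.999, -0.038, -0.003]
contact_force: [0.4, -0.5, -6.4]
width: 0.013
```

Run:
```python
from h import *
need([.5373,.0297,.13],-4.0)
```

```text
t 23.53 pos [ 0.5115 -0.1103  0.1387] F [ 0.38 -0.54 -6.42] w 0.013 q [-0.34  0.27  1.76 -0.01  1.12  1.31]
shift [ 0.0152 -0.1416  0.0079] turn [ 0.005  0.006 -0.006]
```

Call:
apply_moves --moves '[0.005,0.003,-0.03,0.001,0,0,0,0.005,0.003,-0.03,0.001,0,0,0,0.005,0.003,-0.028,0.001,0,0,0,0.005,0.003,-0.02,0.001,0,0,0,0.005,0.002,-0.012,0.001,0,0,0,0.005,0.001,-0.006,0.001,0,0,0,0.005,0,0,0,0,0,0,0.005,0,0,0,0,0,0]'

```text
clock: 24.2
position: [0.5291, 0.0302, 0.1301]
ee_rot: [-0.001, 0.999, -0.034, -0.009]
contact_force: [0.1, -1.1, -6.6]
width: 0.0137
```

Run:
```python
from h import *
need([.5373,.0297,.11],-4.0)
snap('wrist','wrist3')
snap('top','top3')
```

```text
t 24.2 pos [0.5291 0.0302 0.1301] F [ 0.13 -1.09 -6.63] w 0.0137 q [-0.07  0.3   1.74  0.    1.12  1.56]
shift [ 0.0086 -0.0001  0.0199] turn [-0.001  0.019  0.003]
```

View pics/wrist3.png

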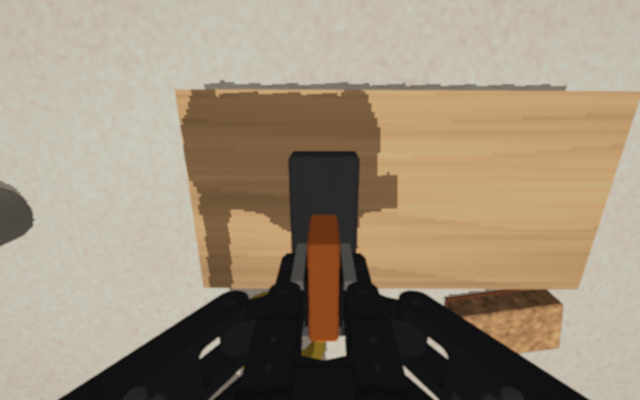

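The wrist view shows the bar held square with its top face at px x 289–358 and far edge at row 153. I'll check its centre line and yaw against the TCP.

Run:
```python
from h import *
d=pickle.load(open('pics/wrist3.pkl','rb')); H=hsv(d)
z=.1301-.0283+.02
for r in (165,180,195,208): 
    V=d['image'][r,:,:].astype(int).max(1); k=[x for x in range(270,380) if V[x]<60]; P=ray(d,[(k[0]-.5,r),(k[-1]+.5,r)],z); M=P.mean(0)
    print(r,k[0],k[-1],M.round(4),np.linalg.norm(P[1]-P[0]).round(4))
Q=ray(d,[(323,152)],z); print('far',Q)
s,R=st(); print(R.as_matrix().round(3))
m=np.array([[0,0]])
```

```text
165 289 358 [0.5761 0.0281 0.1218] 0.0344
180 290 357 [0.5684 0.0286 0.1218] 0.0339
195 290 357 [0.5606 0.0291 0.1218] 0.0345
208 291 356 [0.5535 0.0296 0.1218] 0.034
far [[0.58248605 0.02793573 0.1218    ]]
[[ 0.997 -0.069 -0.018]
 [-0.069 -0.998  0.002]
 [-0.019 -0.001 -1.   ]]
```

Call:
apply_moves --moves '[0.005,0.004,0,0.004,0,0.02,0.003,0.005,0.004,0,0.006,0,0,0,0.005,0.001,0,0.006,0,0,0,0.005,0,0,0.004,0,0,0,0.005,0,0,0.004,0,0,0,0.005,0,0,0.002,0,0,0,0.005,0,0,0,0,0,0,0.005,0,0,0,0,0,0]'

```text
clock: 24.97
position: [0.5379, 0.0232, 0.1016]
ee_rot: [0.001, 0.999, -0.039, -0.001]
contact_force: [-0.1, -0.3, -6.0]
width: 0.0129
```

Run:
```python
from h import *
need([.5373,.0296,.0905],-4.0)
```

```text
t 24.97 pos [0.5379 0.0232 0.1016] F [-0.07 -0.35 -6.04] w 0.0129 q [-0.09  0.33  1.78 -0.    1.04  1.56]
shift [-0.0011 -0.0064  0.0111] turn [ 0.001  0.001 -0.008]
```

Call:
apply_moves --moves '[0.005,-0.001,-0.003,0.002,0.001,0.003,-0.008,0.005,0,-0.003,0.002,0,0,0,0.005,0,0,0.001,0,0,0,0.005,0,0,0,0,0,0,0.005,0,0,0,0,0,0,0.005,0,0,0,0,0,0,0.005,0,0,0,0,0,0,0.005,0,0,0,0,0,0]'

```text
clock: 25.63
position: [0.5377, 0.0305, 0.0969]
ee_rot: [0.0, 0.999, -0.034, 0.002]
contact_force: [-0.3, 0.6, -6.6]
width: 0.0127
```

Run:
```python
from h import *
need([.5373,.0296,.0905],-4.0)
```

```text
t 25.63 pos [0.5377 0.0305 0.0969] F [-0.26  0.58 -6.63] w 0.0127 q [-0.07  0.33  1.79 -0.    1.02  1.57]
shift [-0.0004  0.0009  0.0064] turn [ 0.    -0.003  0.002]
```

Call:
apply_moves --moves '[0.005,0,0.001,0.001,0,0,0.002,0.005,0,0,0.001,0,0,0,0.005,0,0,0.001,0,0,0,0.005,0,0,0.001,0,0,0,0.005,0,0,0.001,0,0,0,0.005,0,0,0,0,0,0,0.005,0,0,0,0,0,0,0.005,0,0,0,0,0,0]'

```text
clock: 26.3
position: [0.5378, 0.0291, 0.0914]
ee_rot: [0.0, 0.999, -0.035, 0.002]
contact_force: [0.2, -0.2, -6.7]
width: 0.0136
```

Run:
```python
from h import *
need([.5373,.0296,.0905],-4.0)
```

```text
t 26.3 pos [0.5378 0.0291 0.0914] F [ 0.19 -0.21 -6.67] w 0.0136 q [-0.07  0.34  1.79 -0.    1.01  1.57]
shift [-0.0005 -0.0005  0.0009] turn [ 0.    -0.004 -0.001]
```

Call:
apply_moves --moves '[0.005,0,-0.0005,0.0005,0,0,0,0.005,0,0,0.0005,0,0,0,0.005,0,0,0.0005,0,0,0,0.005,0,0,0.0005,0,0,0,0.005,0,0,0.0005,0,0,0,0.005,0,0,0,0,0,0,0.005,0,0,0,0,0,0,0.005,0,0,0,0,0,0]'

```text
clock: 26.97
position: [0.538, 0.0296, 0.0893]
ee_rot: [0.0, 0.999, -0.035, 0.002]
contact_force: [-0.0, 0.9, -5.4]
width: 0.0131
```

Run:
```python
from h import *
need([.5373,.0296,.0885],-4.0)
```

```text
t 26.97 pos [0.538  0.0296 0.0893] F [-0.02  0.91 -5.41] w 0.0131 q [-0.07  0.34  1.8  -0.    1.    1.57]
shift [-0.0007  0.0001  0.0008] turn [ 0.    -0.004 -0.001]
```

Contact is beginning. Continuing down slowly.

Call:
apply_moves --moves '[0.005,0,0,0.0005,0,0,0,0.005,0,0,0.0005,0,0,0,0.005,0,0,0.0005,0,0,0,0.005,0,0,0.0005,0,0,0,0.005,0,0,0,0,0,0,0.005,0,0,0,0,0,0,0.005,0,0,0,0,0,0,0.005,0,0,0,0,0,0]'

```text
clock: 27.63
position: [0.538, 0.0296, 0.0887]
ee_rot: [0.0, 0.999, -0.035, 0.003]
contact_force: [-0.7, 0.2, -2.9]
width: 0.013
```

Run:
```python
from h import *
need([.5373,.0296,.0885],-4.0)
```

```text
t 27.63 pos [0.538  0.0296 0.0887] F [-0.68  0.25 -2.93] w 0.013 q [-0.07  0.34  1.8  -0.    1.    1.57]
shift [-0.0007  0.0001  0.0002] turn [ 0.    -0.005 -0.001]
```

Call:
apply_moves --moves '[0.005,0,0,0.0005,0,0,0,0.005,0,0,0.0005,0,0,0,0.005,0,0,0.0005,0,0,0,0.005,0,0,0.0005,0,0,0,0.005,0,0,0.0005,0,0,0,0.005,0,0,0.0005,0,0,0,0.005,0,0,0,0,0,0,0.005,0,0,0,0,0,0]'

```text
clock: 28.3
position: [0.538, 0.0296, 0.0879]
ee_rot: [0.0, 0.999, -0.035, 0.003]
contact_force: [-2.3, -0.4, 2.0]
width: 0.0132
```

Run:
```python
from h import *
need([.5373,.0296,.0885],-4.0)
```

```text
t 28.3 pos [0.538  0.0296 0.0879] F [-2.33 -0.38  2.03] w 0.0132 q [-0.07  0.34  1.8  -0.    0.99  1.57]
shift [-0.0007  0.0001 -0.0006] turn [ 0.001 -0.006 -0.001]
```

The weight is fully carried, with a net push of about 2 N. Releasing.

Call:
apply_moves --moves '[0.01,0,0,-0.0003,0,0,0,0.014,0,0,0,0,0,0,0.018,0,0,0,0,0,0,0.024,0,0,0,0,0,0,0.03,0,0,0,0,0,0,0.036,0,0,0,0,0,0,0.036,0,0,0,0,0,0,0.036,0,0,0,0,0,0]' --newtons 20

```text
clock: 28.97
position: [0.5428, 0.0293, 0.0886]
ee_rot: [0.001, 0.999, -0.035, 0.008]
contact_force: [0.6, 1.0, 0.6]
width: 0.0357
```

Run:
```python
from h import *
need([.5373,.0296,.0885],-4.0)
d=snap('wrist','wrist4');
```

```text
t 28.97 pos [0.5428 0.0293 0.0886] F [0.58 0.96 0.56] w 0.0357 q [-0.07  0.34  1.8  -0.    0.99  1.57]
shift [-0.0055  0.0001  0.    ] turn [ 0.    -0.016 -0.001]
```

View pics/wrist4.png

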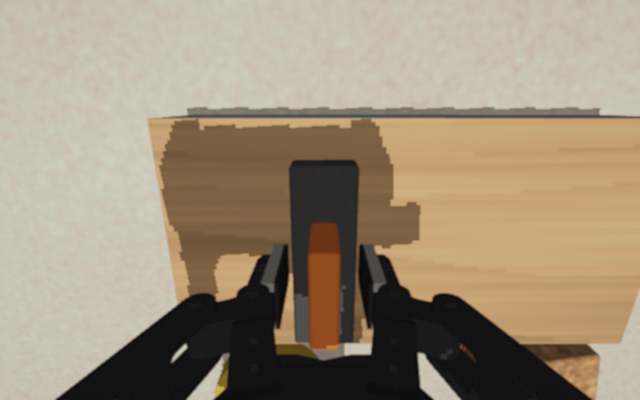

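The wrist view shows the bar level at px x 290–358, rows 160–342, the fingers clear on both sides, and the weight still upright. Next I'll lift straight up and check.

Call:
apply_moves --moves '[0.036,0,0,-0.005,0,0,0,0.036,0,0,-0.01,0,0,0,0.036,0,0,-0.015,0,0,0,0.036,0,0,-0.02,0,0,0,0.036,0,0,-0.025,0,0,0,0.036,0,0,-0.025,0,0,0,0.036,0,0,-0.025,0,0,0,0.036,0,0,-0.02,0,0,0]'

```text
clock: 29.68
position: [0.537, 0.0298, 0.2396]
ee_rot: [0.0, 0.999, -0.035, 0.003]
contact_force: [0.5, -0.2, -0.0]
width: 0.0362
```

Call:
apply_moves --moves '[0.036,-0.03,0,-0.01,0,0,0,0.036,-0.035,0,-0.01,0,0,0,0.036,-0.035,0,-0.01,0,0,0,0.036,-0.03,0,0,0,0,0,0.036,0,0,0,0,0,0,0.036,0,0,0,0,0,0,0.036,0,0,0,0,0,0,0.036,0,0,0,0,0,0]'

```text
clock: 30.35
position: [0.407, 0.039, 0.2823]
ee_rot: [0.001, 0.999, -0.035, 0.016]
contact_force: [-0.0, 0.1, 0.2]
width: 0.0359
```

Run:
```python
from h import *
need([.5373,.0296,.0885],-4.0)
w=snap('wrist','wrist5'); s=snap('scene','scene5')
cv2.imwrite('pics/combo5.png',cv2.resize(np.hstack([w['image'],s['image']])[:,:,::-1],(800,250)))
```

```text
t 30.35 pos [0.407  0.039  0.2823] F [-0.01  0.13  0.21] w 0.0359 q [-0.07 -0.03  1.74 -0.    1.4   1.57]
shift [1.243e-01 1.000e-04 1.979e-01] turn [ 0.    -0.032 -0.001]
```

View pics/wrist5.png

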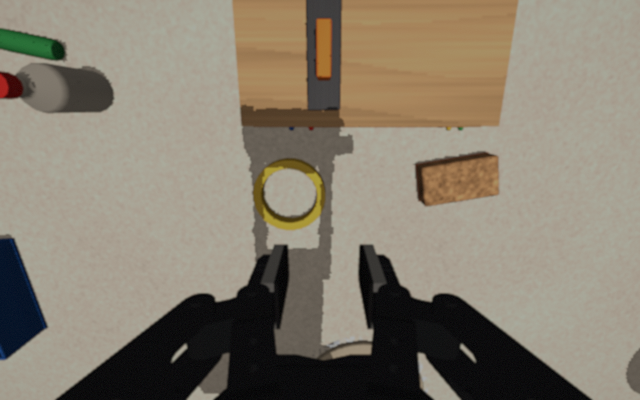

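View pics/scene5.png

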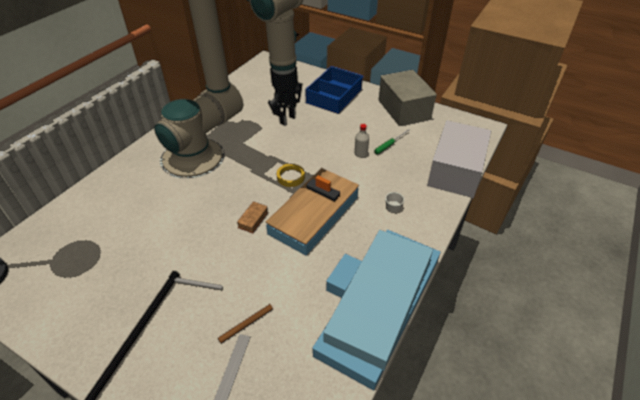

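The wrist view shows the bar level on the skin at px x 306–341, running along the chord. In the scene view it sits at about (323,186) and the other objects look unmoved. Now a numeric check of height, level and centre.

Run:
```python
from h import *
def pts(d,m):
    v,u=np.nonzero(m&(d['range_z']>0)); z=d['range_z'][v,u]
    c=np.c_[(u-d['cx'])/d['fx']*z,(v-d['cy'])/d['fy']*z,z]; return (c-d['t'])@d['R']
yy,xx=np.mgrid[:400,:640]
d=pickle.load(open('pics/wrist5.pkl','rb'))
box=lambda a,b,c,e:(xx>=a)&(xx<=b)&(yy>=c)&(yy<=e)
for nm,m in (('bar near',box(311,336,85,102)),('bar far',box(311,336,2,12)),('bar L',box(309,312,5,100)),('bar R',box(335,338,5,100)),('grip',box(319,329,25,70)),('skin L',box(255,295,20,95)),('skin R',box(355,480,20,110)),('table',box(540,600,100,200))):
    P=pts(d,m); print(nm,np.median(P,0).round(4),P[:,2].std().round(4))
s=pickle.load(open('pics/scene5.pkl','rb'));H=hsv(s)
t=pickle.load(open('pics/top3.pkl','rb'))
d=snap('top','top6');H=hsv(d)
m=big(box(275,345,175,240)&(H[...,2]<70)&(H[...,1]<120)); print(m.sum(),rect(ray(d,cont(m),.080)))
e=pickle.load(open('pics/top0.pkl','rb')); df=cv2.absdiff(d['image'],e['image']).max(2); cv2.imwrite('pics/top6b.png',np.vstack([d['image'][150:280,:,::-1],cv2.merge([df]*3)[60:300]]))
```

```text
bar near [0.4962 0.0334 0.0786] 0.0008
bar far [0.5776 0.0279 0.0787] 0.0008
bar L [0.5368 0.044  0.0787] 0.0008
bar R [0.535  0.0172 0.0787] 0.0008
grip [0.5345 0.0304 0.1157] 0.0007
skin L [0.5381 0.0838 0.0586] 0.0008
skin R [ 0.5196 -0.0723  0.0587] 0.0008
table [ 0.402  -0.3021 -0.0011] 0.0008
267 (array([0.5326944 , 0.03050552]), (32.80890655517578, 110.3211441040039), 85.18928527832031)
```

View pics/top6b.png

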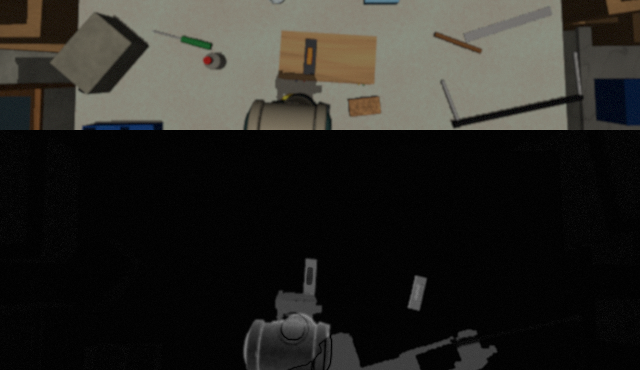

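The bar is level to about 0.1 mm, the skin has sunk only about 2 mm, and the bar's middle is at about (0.535, 0.030). The difference picture shows only the weight, the arm and shadows changed.

```bash
python3 -c "
from rig import workorder
print(workorder.sign_off())"
```

```text
the job is handed in; nothing more can be done
None
```

The steel bar weight is sitting level on the skin, lengthwise along the hidden rib, and the job is handed in at about 30 s of the 67 s allowed.

- **Finding the rib:** I slid the closed fingertips along the skin, then pressed at separate points. The stiffness rose at y ≈ 0.017 and fell at y ≈ 0.042, so the rib's middle is at y ≈ 0.0296, with the core turned about −4°. The highest finger force I read was about 10 N; the limit is 25 N.
- **Placing the weight:** I picked the weight up by its grip, turned it to the core's angle and lowered it in 0.5 mm steps. I released it when the net push down was about 2 N.
- **Level and sink:** The bar's top reads 78.6–78.7 mm at both ends and both sides. The skin has sunk about 2 mm after allowing for the −1 mm the same camera reads on the table.
- **Position:** The bar's middle is at about (0.535, 0.030), within about 1 mm of the rib line.
- **Angle:** Before the bar was set down, the wrist camera put it at −3.8°. Afterwards the coarser top view read −4.8°, about 0.8° off the core; I did not resolve that difference.
- **Other objects:** The before-and-after pictures show only the weight moved. The arm hid part of the tape from above, but the tape looked in place in the wrist and scene views.

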